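# Step the filter selector to the green label and press the lamp button

### The arm

A 6-joint arm with a two-finger parallel gripper is mounted at the origin on a cart in front of the work surface, level with it; the furniture and walls round the work are solid. World frame = base frame: x ahead of the robot, y to its left, z up, the work surface at z = 0. Lengths are in m, angles in rad, forces in N, time in s.
With the tool pointing down it reaches from about 0.25 to 0.85 m from the base axis. Payload 12.5 kg.
Tool frame: the origin (TCP) lies midway between the tips of the shut fingers; the grasp point (between the pads) lies 19 mm behind it; x points along the fingers, z is the direction in which the jaws open and shut, and the axes are right-handed (so a half turn about x gives the same grasp; the last joint's range is limited). The gripper opens to 93 mm and grips with 3 to 60 N. Pads are 15 mm wide; open, the fingers measure 128 mm over their backs; the gripper's body (75 mm by 188 mm) begins 65 mm behind the grasp point.
Start: joints at [1.225, 0.351, 1.652, -0, 1.139, -0.085], TCP at [0.142, 0.531, 0.219] pointing down, gripper open.
Joint ranges: [-2.75, 2.75], [-0.79, 2.1], [0.01, 2.65], [-1.57, 4.71], [0.07, 3.14], [-2.87, 2.87]. Speed limits (rad/s): [2.22, 2.22, 2.79, 3.14, 3.14, 3.14].

### API

Orientations are given as a unit quaternion [w, x, y, z].
In Python, from workcell import * gives the robot as it stands.
- The arm moves only by the shell command python3 -m creep 'ROWS' [FORCE]. ROWS is a JSON object of lists of equal length, an entry for each row: "xyz": the shift along the tool's x, y, z in mm, a list of three; "delta_rot": the turn, a rotation vector about the tool's x, y, z in rad, a list of three; "grip": the finger opening in mm, from 0 to 93. In form: {"xyz": [[tx, ty, tz], ...], "delta_rot": [[wx, wy, wz], ...], "grip": [grip, ...]}. A call has 1 to 8 rows; each row is the pose to reach, as a shift and turn from the pose commanded when the call began, along the tool's axes at that moment; what a row does not reach only later rows make up. A row lasts 1/12 s, in which the tool goes at most 41.7 mm and 7.16 degrees, less where a joint would pass 70% of its speed; a pose out of reach is approached as far as the arm can. A call with a gripper value outside its range is refused whole. The fingers move at their own pace and stop on an object; FORCE is the grip in N (left out, the last holds). Time passes only in rows, so rows that repeat a pose let the fingers close. It gives the time, the measured TCP pose, the force and the opening at its end, in the units of the state.
- read_state(): the state, without advancing time (a new reading comes with each control period).
- grab_frame(name): name is "scene" or "top"; returns the picture (420x560x3 uint8, red, green, blue); there is no depth.
- calibration(name): a dict with "fx", "fy", "cx", "cy" (pixels), "eye" and "attitude" of the camera in the world. Camera axes: x right, y down, z forward; pixel columns grow to the right and rows downward; lengths in m; the calibration is good to about 2 mm. A picture is of the moment at which its call begins. calibration takes no time and is no camera call.
- close_job(): hands the job in, once; it reports no verdict.
The state is a dict: "clock": time; "qpos": joint angles; "joint_velocities": joint speeds; "effort": joint torques, N m; "tcp_pos": TCP position; "orientation": TCP orientation; "wrist_force": force on the tool from outside, world axes, zero at the start; "ft_torque": the same for the moment, N m; "opening": opening from 0.0 (shut) to 1.0 (fully open).
Only numpy, scipy, OpenCV 4.12 (cv2) and the standard library are available. Lean on these libraries where they do the work, as an engineer would, in place of code of your own. Each camera call takes 0.05 s, during which the arm holds its last target. There are 200 camera calls.

### The job

On the white lamp unit, push the orange tab with a fingertip to step the filter selector round until its pointer clicks in at the green label. Then press the white lamp button fully down and let it come up again, leaving the selector at green; do not press the button at any other label. Leave the bottle, the cup, the tape and the box where they stand.

Things in the scene. Friction and masses are not known exactly. Their poses are not given: they have to be found in the camera images.
- lamp_unit: low white lamp housing, 200 x 290 mm, top 45 mm above the worktop, screwed down; origin on the worktop under the selector axis, x axis towards its rear, front edge 130 mm before the origin, left edge 122 mm and right edge 168 mm beside it. A grey cover 150 mm wide stands on its rear edge, from 34 mm behind the axis, its top 84 mm above the worktop
- selector_axis (a point): point on the upright turning axis of the filter selector, at the height of the housing's top face (45 mm above the worktop). The selector's aluminium wheel is 124 mm across, its top 55 mm above the worktop, with a black hub up to 65 mm
- selector (a joint): angle of the filter selector (rad): 0 at the black start station (tab to the unit's front, -x), positive counter-clockwise from above. Click stations at -1.396, -0.698, 0, 0.698, 1.396; end stops at -1.50 and 1.50. Let go, it snaps to the nearest station; getting over the hump half-way between two takes about 2 N at the tab
- tab (a point): the selector's orange tab: an upright round post 14 mm in diameter, 82 mm from the selector axis, its top 92 mm above the worktop, free on both sides from about 55 mm above the worktop; this point is on the post's centre line, 80 mm above the worktop
- pointer (a point): the point at which the tab's orange pointed nose aims: 113 mm from the selector axis, on the line from the axis through the tab post (about 14 mm beyond the nose's tip). It lies over a label's centre when the selector points at that label
- lamp_button_top (a point): centre of the top of the round white lamp button (28 mm across) in its black collar, on the right-hand rear corner of the unit's top; pressed straight down
- lamp_button (a joint): travel of the lamp button (m): 0 up, 0.006 fully down; a spring of about 5 N at full travel brings it back up
- label_red: flat round red label disc, 23 mm across, on the top face of the lamp unit, 113 mm from the selector axis; origin at the disc's centre. It stands at -80, -40, +40 or +80 degrees of the selector; which colour is at which of these stations changes from run to run
- label_green: flat round green label disc, 23 mm across, on the top face of the lamp unit, 113 mm from the selector axis; origin at the disc's centre. It stands at -80, -40, +40 or +80 degrees of the selector; which colour is at which of these stations changes from run to run
- label_blue: flat round blue label disc, 23 mm across, on the top face of the lamp unit, 113 mm from the selector axis; origin at the disc's centre. It stands at -80, -40, +40 or +80 degrees of the selector; which colour is at which of these stations changes from run to run
- label_yellow: flat round yellow label disc, 23 mm across, on the top face of the lamp unit, 113 mm from the selector axis; origin at the disc's centre. It stands at -80, -40, +40 or +80 degrees of the selector; which colour is at which of these stations changes from run to run
- bottle: loose reagent bottle with blue cap, 52 mm across, 130 mm high, standing left of the unit; origin under its centre
- cup: loose specimen cup with blue lid, 60 mm across, 72 mm high, standing left of the unit; origin under its centre
- tape: loose roll of green tape lying flat, 60 mm across, 18 mm high, right of the unit; origin under its centre
- box: loose small red box, 56 x 56 x 48 mm, right of the unit; origin under its centre

How it is judged:
On the way, in this order (a step that is already met when the one before it is completed fails the run):
1. the selector points at the green label (horizontal distance between pointer and label_green below 0.01 m and velocity of joint selector between -0.1 and 0.1 rad/s), for 0.3 s.
2. the lamp button is pressed down with the selector at green (horizontal distance between pointer and label_green below 0.01 m and value of joint lamp_button above 0.0045 m), for 0.05 s.
At the end, for the whole second after the job is handed in: the selector rests with its aiming point within 10 mm of the green label's centre, and the lamp button, having been pressed at least 4.5 mm down, is up again (within 1.5 mm) (horizontal distance between pointer and label_green below 0.01 m and value of joint lamp_button below 0.0015 m and velocity of joint selector between -0.05 and 0.05 rad/s); the robot touches nothing.
It fails at once if the lamp button is pressed (more than 3 mm) while the selector is not at the green label (more than 14 mm off) (value of joint lamp_button above 0.003 m and horizontal distance between pointer and label_green above 0.014 m).
It fails at once if the bottle, cup, tape or box is moved or lifted by more than 10 mm (distance of any of bottle, cup, tape, box from where it was at the start of the episode above 0.01 m).
It also fails if it takes over 40 s, if anything falls off the work surface, if the arm or the gripper's body presses on something with over 40 N, if the wrist force passes 120 N, or if a joint passes its speed limit or range.

## Working session

There is one attempt and no reset: what is moved stays moved. The work goes in short steps, Python scripts to look and compute and a shell command to move; the robot and the scene stay as the last step left them, time stands still between calls to the robot, and variables do not carry over. Pictures are saved under pics/ and viewed, about 8 in all and at most 12, crops included, and the job is handed in when it is done.

```bash
mkdir -p pics
python3 - <<'E'
from workcell import *
import cv2
for n in("scene","top"):
    cv2.imwrite(f"pics/{n}0.png",cv2.cvtColor(grab_frame(n),cv2.COLOR_RGB2BGR)); print(n,calibration(n))
print(read_state())
E
```

```text
scene {'fx': 407.5521422843157, 'fy': 407.5521422843157, 'cx': 285.48732559977066, 'cy': 212.95671766229052, 'eye': array([ 0.14084235, -0.49464122,  0.57353176]), 'attitude': array([-0.43635298,  0.82804749, -0.31645569,  0.15423757])}
top {'fx': 524.5057899627416, 'fy': 524.5057899627416, 'cx': 277.0503172516017, 'cy': 204.77605504885705, 'eye': array([0.42543553, 0.0083942 , 1.10205183]), 'attitude': array([-0.06421269,  0.70824059, -0.70031828,  0.06185711])}
{'clock': 0.1, 'qpos': array([ 1.22539645e+00,  3.51184005e-01,  1.65232739e+00, -5.19297611e-06,
        1.13908548e+00, -8.46131563e-02]), 'joint_velocities': array([-0.00078103, -0.00122488, -0.00122735, -0.00124471,  0.00150919,
        0.00263962]), 'effort': array([-7.14087291e-04, -4.98025954e+01, -2.85704452e+01,  7.00087636e-02,
        2.38878356e-02, -4.18803825e-05]), 'tcp_pos': array([0.14169694, 0.53113229, 0.21816679]), 'orientation': array([ 0.56046902, -0.43093699,  0.56106489,  0.43055077]), 'wrist_force': array([0.1349433 , 0.2754632 , 0.06365655]), 'ft_torque': array([-0.01351883, -0.06325193,  0.00988225]), 'opening': 1.000180795966324}
```

View pics/top0.png

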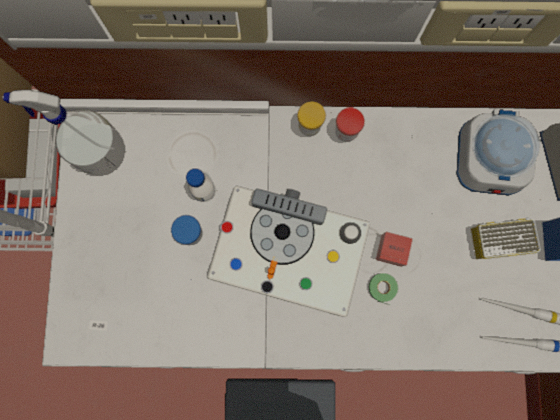

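View pics/scene0.png

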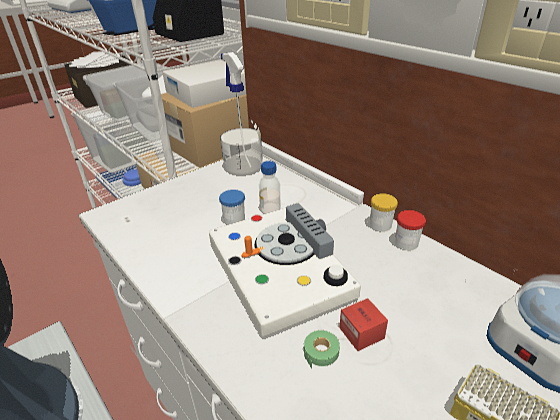

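```bash
cat > h.py <<'E'
from workcell import *
import numpy as np, cv2
from scipy.spatial.transform import Rotation as R
def rot(q): return R.from_quat(np.r_[q[1:],q[0]])
def at(name,u,v,z):
    c=calibration(name); d=rot(c["attitude"]).apply([(u-c["cx"])/c["fx"],(v-c["cy"])/c["fy"],1])
    return c["eye"]+d*(z-c["eye"][2])/d[2]
def px(name,p):
    c=calibration(name); q=rot(c["attitude"]).inv().apply(np.asarray(p)-c["eye"])
    return q[:2]/q[2]*c["fx"]+[c["cx"],c["cy"]]
def crop(name,x0,y0,x1,y1,k,out):
    f=grab_frame(name); cv2.imwrite(out,cv2.cvtColor(cv2.resize(f[y0:y1,x0:x1],None,fx=k,fy=k,interpolation=cv2.INTER_CUBIC),cv2.COLOR_RGB2BGR)); return f
E
python3 - <<'E'
from h import *
f=crop("top",180,160,420,320,3,"pics/c1.png")
hsv=cv2.cvtColor(f,cv2.COLOR_RGB2HSV)
def blob(lo,hi,u,v,r=9):
    m=cv2.inRange(hsv,lo,hi)[v-r:v+r+1,u-r:u+r+1]; ys,xs=np.nonzero(m); return xs.mean()+u-r,ys.mean()+v-r,len(xs)
S={}
for n,u,v,lo,hi in [("red",227,227,(0,120,60),(180,255,255)),("blue",236,264,(100,120,60),(130,255,255)),("green",306,284,(45,100,30),(90,255,255)),("yellow",333,256,(20,120,80),(35,255,255)),("black",267,287,(0,0,0),(180,255,70))]:
    b=blob(lo,hi,u,v); S[n]=at("top",*b[:2],.045); print(n,b,S[n])
# fit axis: model labels
L={"red":-80,"blue":-40,"black":0,"green":40,"yellow":80}
M=np.array([[-.113*np.cos(np.radians(a)),-.113*np.sin(np.radians(a))] for a in L.values()])
P=np.array([S[n][:2] for n in L])
z=M-M.mean(0);w=P-P.mean(0)
th=np.arctan2((z[:,0]*w[:,1]-z[:,1]*w[:,0]).sum(),(z*w).sum())
c,s=np.cos(th),np.sin(th);Rm=np.array([[c,-s],[s,c]]);t=P.mean(0)-Rm@M.mean(0)
print("axis",t,"yaw",th,"res mm",(M@Rm.T+t-P)*1e3)
print("hub",at("top",283,232,.065),"btn",at("top",351,233,.06))
for n,u,v,zz in [("bottle",196,178,.13),("cup",186,230,.072),("tape",384,287,.018),("box",396,248,.048)]: print(n,at("top",u,v,zz))
E
```

```text
red (np.float64(226.5), np.float64(226.6046511627907), 86) [0.56992832 0.11528123 0.045     ]
blue (np.float64(235.5), np.float64(263.6666666666667), 84) [0.49510537 0.09506558 0.045     ]
green (np.float64(305.4), np.float64(283.32941176470587), 85) [ 0.4576447  -0.04531111  0.045     ]
yellow (np.float64(332.6559139784946), np.float64(256.0), 93) [ 0.51267401 -0.1000367   0.045     ]
black (np.float64(266.675), np.float64(286.3625), 80) [0.45078801 0.03180603 0.045     ]
axis [0.56011123 0.00261737] yaw -0.26022815071361244 res mm [[-0.14537645 -0.07851902]
 [ 0.04635704  0.01401516]
 [ 0.1277776  -0.11364161]
 [ 0.12891408  0.01176445]
 [-0.15767227  0.16638102]]
hub [5.57618637e-01 4.70567119e-04 6.50000000e-02] btn [ 0.5577607  -0.13549026  0.06      ]
bottle [0.65085024 0.16735274 0.13      ]
cup [0.55856867 0.19252881 0.072     ]
tape [ 0.45287994 -0.20712577  0.018     ]
box [ 0.52992927 -0.22719915  0.048     ]
```

View pics/c1.png

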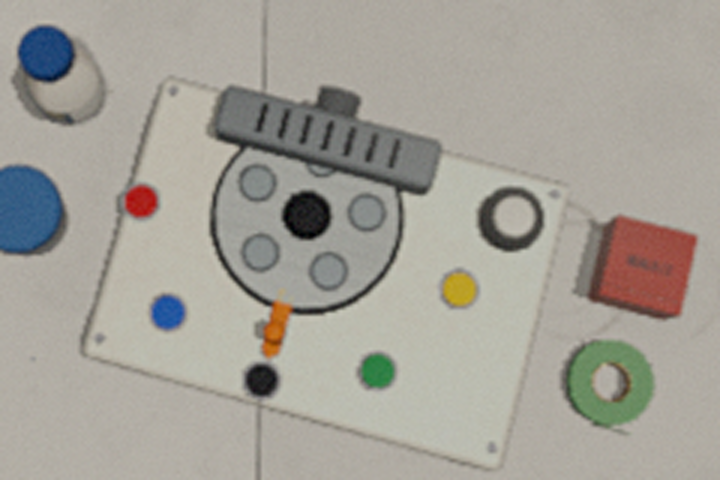

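Pictures: the hub is at crop (306,215), the tab at (275,330) beside the black label (261,380). Green is at (377,370), which is the +40° station, and the button is at (516,217). The five-label fit has residuals under 0.2 mm. The tool axes already line up with the unit (tool y = -unit x, tool z = +unit y), so I'll move to the left of the tab at height with the fingers shut.

```bash
python3 -m creep '{"xyz":[[0,-33,-26],[0,-66,-52],[0,-98,-77],[0,-131,-103],[0,-164,-129],[0,-196,-155],[0,-229,-180],[0,-229,-180]],"delta_rot":[[0,0,0],[0,0,0],[0,0,0],[0,0,0],[0,0,0],[0,0,0],[0,0,0],[0,0,0]],"grip":[0,0,0,0,0,0,0,0]}' 20
cat >> h.py <<'E'
YAW=-.26023;AX=np.array([.56011,.00262]);RU=np.array([[np.cos(YAW),-np.sin(YAW)],[np.sin(YAW),np.cos(YAW)]])
def unit(p): return np.r_[RU.T@(np.asarray(p)[:2]-AX),p[2]]*1e3
def st():
    s=read_state(); M=rot(s["orientation"]).as_matrix()
    print("t",s["clock"],"unit mm",unit(s["tcp_pos"]).round(1),"F",s["wrist_force"].round(1),"open",round(s["opening"],3)); print("tool axes in unit cols x,y,z\n",(np.block([[RU.T,np.zeros((2,1))],[np.zeros((1,2)),np.ones((1,1))]])@M).round(3),"q",s["qpos"].round(2))
E
python3 - <<'E'
from h import *
st(); crop("scene",200,180,380,330,4,"pics/s1.png")
print("btn in unit by height:",[unit(at("top",352.3,232.5,z)).round(1) for z in (.05,.055,.06,.065,.07)])
E
```

```text
clock: 0.82
tcp_pos: [0.3198, 0.294, 0.2187]
orientation: [0.562, -0.43, 0.562, 0.429]
wrist_force: [0.1, 0.9, 0.4]
opening: 0.477
t 0.8167 unit mm [-307.2  219.7  218.7] F [0.1 0.9 0.4] open 0.477
tool axes in unit cols x,y,z
 [[ 0.001 -1.     0.006]
 [-0.001  0.006  1.   ]
 [-1.    -0.001 -0.001]] q [ 0.64  0.14  1.93 -0.    1.07 -0.67]
btn in unit by height: [array([  36.5, -137.4,   50. ]), array([  35.7, -136.8,   55. ]), array([  34.9, -136.3,   60. ]), array([  34.1, -135.8,   65. ]), array([  33.3, -135.3,   70. ])]
```

View pics/s1.png

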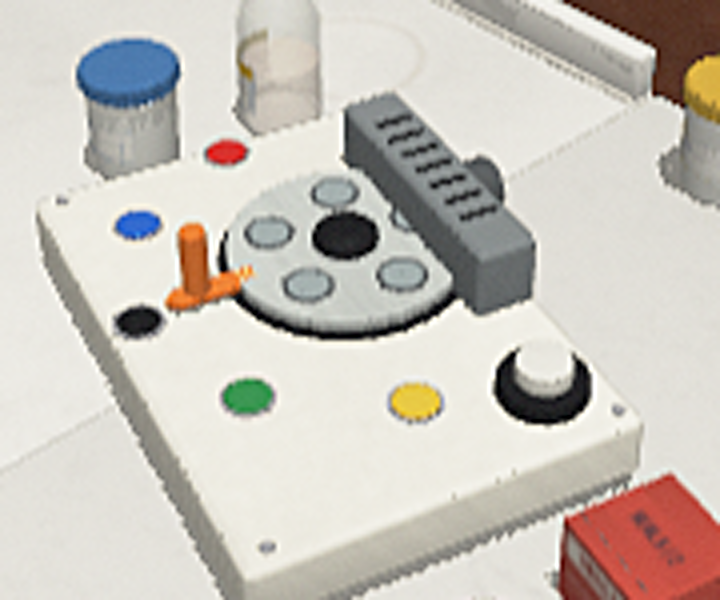

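Scene crop: the tab post top is at (192,232), and the button top at (545,360) stands well proud of its collar. Nothing is in the way, so I continue to the tab's left side and go down.

```bash
python3 -m creep '{"xyz":[[0,-33,-26],[0,-66,-52],[0,-98,-77],[0,-131,-103],[0,-164,-129],[0,-196,-155],[0,-225,-178],[0,-225,-178]],"delta_rot":[[0,0,0],[0,0,0],[0,0,0],[0,0,0],[0,0,0],[0,0,0],[0,0,0],[0,0,0]],"grip":[0,0,0,0,0,0,0,0]}'
python3 - <<'E'
from h import *
from scipy.optimize import least_squares
st()
def f(p): return np.r_[px("top",p)-[352.3,232.5],px("scene",p)-[336.2,270]]
r=least_squares(f,[.557,-.135,.06],x_scale=.01); print("btn",unit(r.x),r.fun)
E
```

```text
clock: 1.53
tcp_pos: [0.491, 0.0653, 0.2184]
orientation: [0.561, -0.43, 0.561, 0.43]
wrist_force: [-0.2, 1.0, -1.3]
opening: 0.007
t 1.5333 unit mm [-83.   42.8 218.4] F [-0.2  1.  -1.3] open 0.007
tool axes in unit cols x,y,z
 [[ 0.001 -1.     0.003]
 [-0.     0.003  1.   ]
 [-1.    -0.001 -0.   ]] q [ 0.04  0.25  1.79 -0.    1.1  -1.27]
btn [  35.18691511 -136.21667414   67.21369211] [ 0.48363828 -0.59022164 -0.67832323  0.12932425]
```

```bash
python3 -m creep '{"xyz":[[30,0,0],[60,0,0],[90,0,0],[120,0,0],[140,0,0],[150,0,0],[150,0,0],[150,0,0]],"delta_rot":[[0,0,0],[0,0,0],[0,0,0],[0,0,0],[0,0,0],[0,0,0],[0,0,0],[0,0,0]],"grip":[0,0,0,0,0,0,0,0]}'
python3 - <<'E'
from h import *
st(); crop("scene",200,150,380,300,4,"pics/s2.png")
E
```

```text
clock: 2.2
tcp_pos: [0.4883, 0.0691, 0.069]
orientation: [0.561, -0.431, 0.561, 0.431]
wrist_force: [0.1, -0.5, 0.4]
opening: 0.002
t 2.2 unit mm [-86.5  45.8  69. ] F [ 0.1 -0.5  0.4] open 0.002
tool axes in unit cols x,y,z
 [[-0. -1. -0.]
 [ 0. -0.  1.]
 [-1.  0.  0.]] q [ 0.05  0.47  1.92  0.    0.76 -1.26]
```

View pics/s2.png

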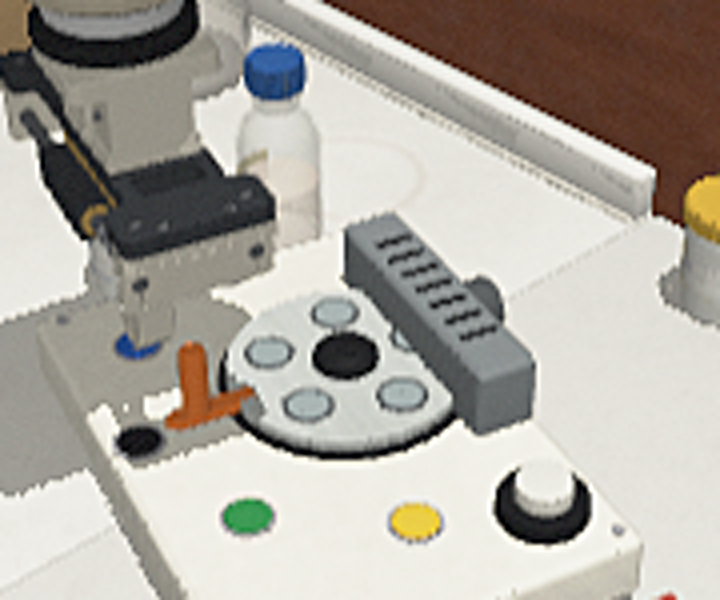

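```bash
python3 -m creep '{"xyz":[[0,-4,-15],[0,-4,-20],[0,-4,-25],[0,-4,-30],[0,-5,-35],[0,-6,-40],[0,-7,-45],[0,-8,-49]],"delta_rot":[[0,0,0],[0,0,0],[0,0,0],[0,0,0],[0,0,0],[0,0,0],[0,0,0],[0,0,0]],"grip":[0,0,0,0,0,0,0,0]}'
python3 - <<'E'
from h import *
st(); crop("top",180,160,420,320,3,"pics/t2.png")
E
```

```text
clock: 2.92
tcp_pos: [0.4832, 0.0185, 0.0687]
orientation: [0.561, -0.431, 0.561, 0.431]
wrist_force: [-0.0, 0.3, 0.7]
opening: 0.009
t 2.9167 unit mm [-78.4  -4.4  68.7] F [-0.   0.3  0.7] open 0.009
tool axes in unit cols x,y,z
 [[-0.    -1.     0.001]
 [-0.     0.001  1.   ]
 [-1.     0.    -0.   ]] q [-0.06  0.46  1.94 -0.    0.74 -1.37]
```

View pics/t2.png

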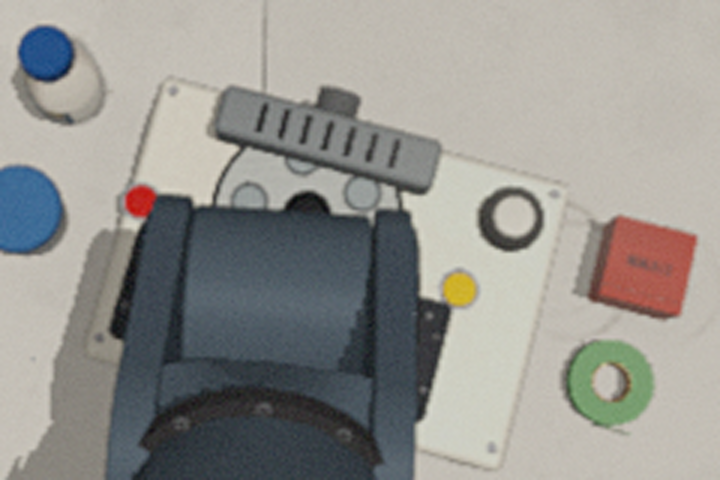

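The top view is blocked by the arm, but the wheel's holes have turned, so the tab is moving. I push on.

```bash
python3 -m creep '{"xyz":[[0,-1,-3],[0,-3,-6],[0,-4,-9],[0,-5,-11],[0,-6,-13],[0,-6,-13]],"delta_rot":[[0,0,0],[0,0,0],[0,0,0],[0,0,0],[0,0,0],[0,0,0]],"grip":[0,0,0,0,0,0]}'
python3 - <<'E'
from h import *
st(); crop("scene",200,150,380,300,4,"pics/s3.png")
E
```

```text
clock: 3.47
tcp_pos: [0.4858, 0.0046, 0.0686]
orientation: [0.561, -0.431, 0.561, 0.431]
wrist_force: [0.4, 0.4, -0.5]
opening: 0.006
t 3.4667 unit mm [-72.3 -17.2  68.6] F [ 0.4  0.4 -0.5] open 0.006
tool axes in unit cols x,y,z
 [[ 0.    -1.     0.001]
 [-0.     0.001  1.   ]
 [-1.    -0.    -0.   ]] q [-0.09  0.46  1.94 -0.    0.75 -1.4 ]
```

View pics/s3.png

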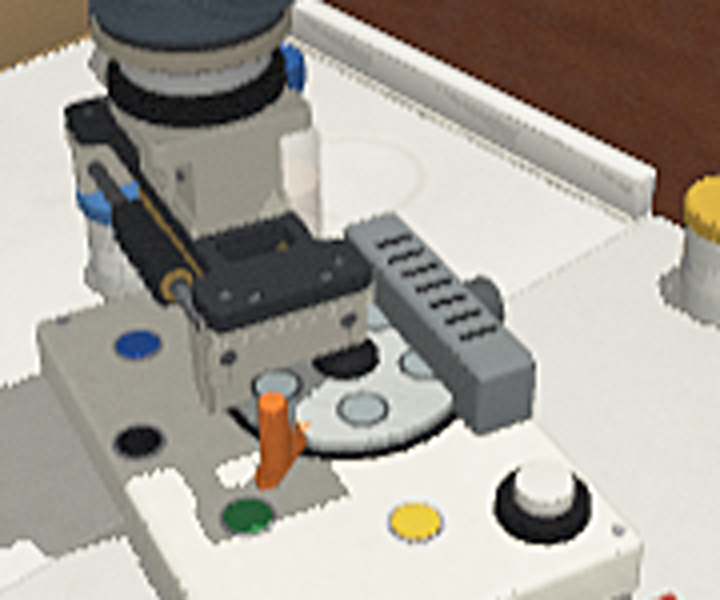

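```bash
python3 -m creep '{"xyz":[[0,0,8],[0,0,20],[-25,0,20],[-55,0,20],[-75,0,20],[-75,0,20],[-75,0,20]],"delta_rot":[[0,0,0],[0,0,0],[0,0,0],[0,0,0],[0,0,0],[0,0,0],[0,0,0]],"grip":[0,0,0,0,0,0,0]}'
python3 - <<'E'
from h import *
st(); f=crop("scene",200,150,380,300,4,"pics/s4.png")
for a in (30,35,40,45):
    d=-np.array([np.cos(np.radians(a)),np.sin(np.radians(a))])*.082
    print(a,(px("scene",np.r_[AX+RU@d,.092])-[200,150])*4)
E
```

```text
clock: 4.1
tcp_pos: [0.4914, 0.0252, 0.1443]
orientation: [0.561, -0.431, 0.56, 0.43]
wrist_force: [0.4, -0.2, -0.5]
opening: 0.004
t 4.1 unit mm [-72.2   4.1 144.3] F [ 0.4 -0.2 -0.5] open 0.004
tool axes in unit cols x,y,z
 [[ 0.002 -1.    -0.   ]
 [ 0.    -0.     1.   ]
 [-1.    -0.002  0.   ]] q [-0.04  0.34  1.87  0.    0.92 -1.35]
30 [238.7652406  388.47470569]
35 [251.62761149 393.41817222]
40 [265.29648549 397.62201733]
45 [279.65090985 401.03846818]
```

View pics/s4.png

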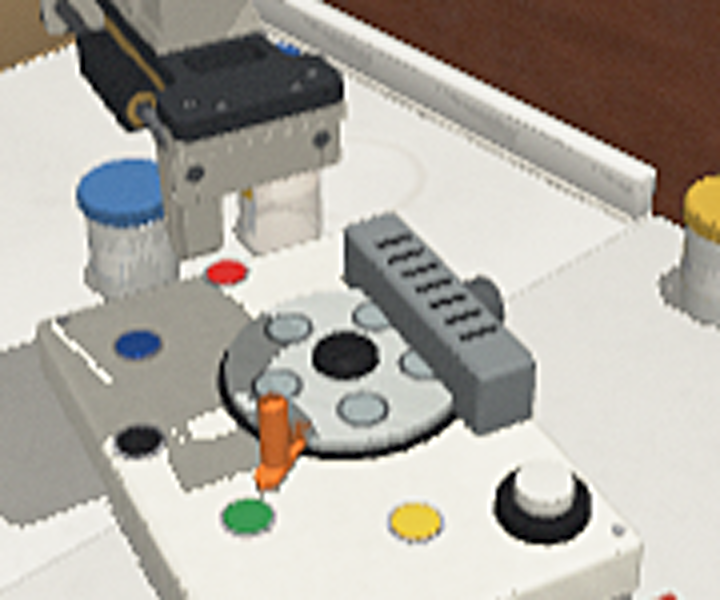

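The released post's top is at (272,400). The prediction for the +40° station is (265,398), and the nose points at green, so it clicked in. Next, over the button.

```bash
python3 -m creep '{"xyz":[[0,-20,-26],[0,-40,-52],[0,-60,-78],[0,-80,-104],[0,-100,-130],[0,-107,-140],[30,-107,-140],[55,-107,-140]],"delta_rot":[[0,0,0],[0,0,0],[0,0,0],[0,0,0],[0,0,0],[0,0,0],[0,0,0],[0,0,0]],"grip":[0,0,0,0,0,0,0,0]}'
python3 -m creep '{"xyz":[[6,0,0],[8,0,0],[8,0,0],[8,0,0]],"delta_rot":[[0,0,0],[0,0,0],[0,0,0],[0,0,0]],"grip":[0,0,0,0]}'
python3 - <<'E'
from h import *
st(); f=crop("scene",200,150,380,300,4,"pics/s5.png")
E
```

```text
clock: 4.82
tcp_pos: [0.558, -0.1388, 0.0868]
orientation: [0.561, -0.43, 0.561, 0.43]
wrist_force: [-0.7, 0.6, -0.4]
opening: 0.006
clock: 5.15
tcp_pos: [0.5587, -0.1384, 0.0816]
orientation: [0.561, -0.431, 0.56, 0.431]
wrist_force: [-0.3, -0.5, 0.5]
opening: 0.009
t 5.15 unit mm [  34.9 -136.6   81.6] F [-0.3 -0.5  0.5] open 0.009
tool axes in unit cols x,y,z
 [[ 0.001 -1.     0.   ]
 [-0.     0.     1.   ]
 [-1.    -0.001 -0.   ]] q [-0.32  0.57  1.69 -0.    0.88 -1.63]
```

View pics/s5.png

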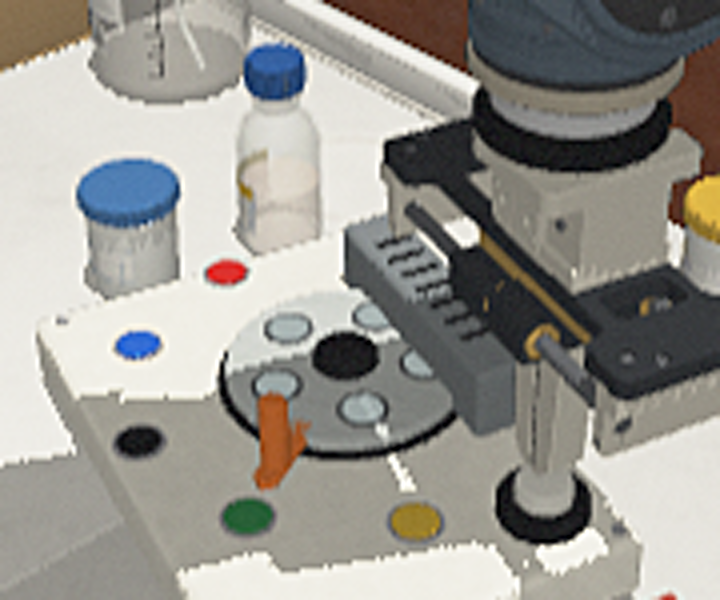

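The fingertip is centred over the button and the selector still points at green. I press in small steps, watching the force.

```bash
R='"delta_rot":[[0,0,0],[0,0,0],[0,0,0],[0,0,0]],"grip":[0,0,0,0]'
python3 -m creep '{"xyz":[[4,0,0],[8,0,0],[12,0,0],[12,0,0]],"delta_rot":[[0,0,0],[0,0,0],[0,0,0],[0,0,0]],"grip":[0,0,0,0]}'
python3 -m creep '{"xyz":[[2,0,0],[4,0,0],[4,0,0],[4,0,0]],"delta_rot":[[0,0,0],[0,0,0],[0,0,0],[0,0,0]],"grip":[0,0,0,0]}'
python3 -m creep '{"xyz":[[1,0,0],[2,0,0],[2,0,0],[2,0,0]],"delta_rot":[[0,0,0],[0,0,0],[0,0,0],[0,0,0]],"grip":[0,0,0,0]}'
```

```text
clock: 5.53
tcp_pos: [0.5577, -0.1385, 0.0679]
orientation: [0.561, -0.43, 0.561, 0.431]
wrist_force: [0.1, 0.7, -0.2]
opening: 0.007
clock: 5.87
tcp_pos: [0.5581, -0.1386, 0.0647]
orientation: [0.561, -0.431, 0.561, 0.431]
wrist_force: [-0.7, 1.1, 3.4]
opening: 0.003
clock: 6.2
tcp_pos: [0.5581, -0.1386, 0.0627]
orientation: [0.561, -0.431, 0.561, 0.431]
wrist_force: [-2.0, 0.5, 4.2]
opening: 0.008
```

```bash
python3 -m creep '{"xyz":[[1,0,0],[2,0,0],[2,0,0],[2,0,0]],"delta_rot":[[0,0,0],[0,0,0],[0,0,0],[0,0,0]],"grip":[0,0,0,0]}'
python3 -m creep '{"xyz":[[1,0,0],[1,0,0],[1,0,0]],"delta_rot":[[0,0,0],[0,0,0],[0,0,0]],"grip":[0,0,0]}'
```

```text
clock: 6.53
tcp_pos: [0.5582, -0.1386, 0.0612]
orientation: [0.561, -0.431, 0.561, 0.431]
wrist_force: [-5.4, 0.4, 10.6]
opening: 0.007
clock: 6.78
tcp_pos: [0.5582, -0.1387, 0.061]
orientation: [0.561, -0.431, 0.561, 0.431]
wrist_force: [-7.4, 0.6, 21.0]
opening: 0.008
```

It hit a hard stop at 61 mm, 6 mm below the measured button top (67 mm), and the force rose to 21 N. That is full travel, so I release and back off.

```bash
python3 -m creep '{"xyz":[[-5,0,0],[-15,0,0],[-40,0,0],[-70,0,0],[-100,0,0],[-120,20,0],[-120,60,0],[-120,60,0]],"delta_rot":[[0,0,0],[0,0,0],[0,0,0],[0,0,0],[0,0,0],[0,0,0],[0,0,0],[0,0,0]],"grip":[0,0,0,0,0,0,0,0]}'
python3 - <<'E'
from h import *
st(); f=crop("scene",200,150,380,300,4,"pics/s6.png")
E
```

```text
clock: 7.45
tcp_pos: [0.4945, -0.1212, 0.1792]
orientation: [0.56, -0.429, 0.562, 0.432]
wrist_force: [-0.2, -0.5, 0.0]
opening: 0.006
t 7.45 unit mm [ -31.5 -136.6  179.2] F [-0.2 -0.5  0. ] open 0.006
tool axes in unit cols x,y,z
 [[-0.005 -1.     0.   ]
 [ 0.     0.     1.   ]
 [-1.     0.005  0.   ]] q [-0.33  0.33  1.79 -0.    1.03 -1.64]
```

View pics/s6.png

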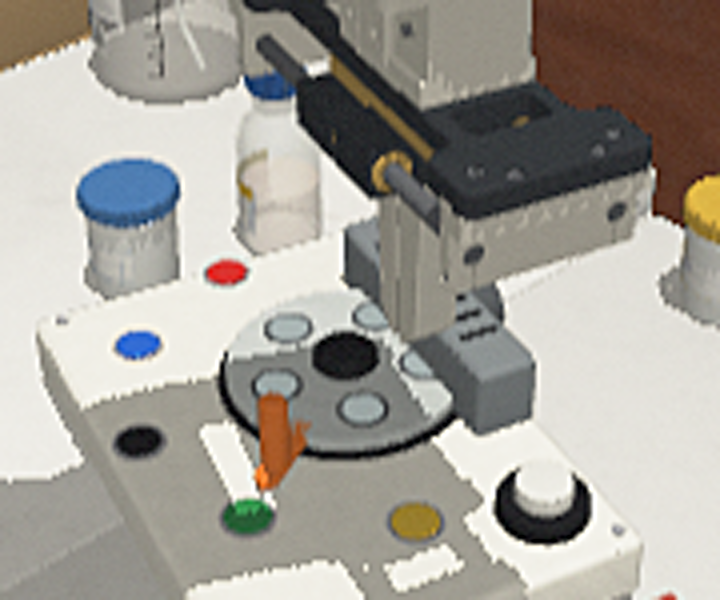

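The button is up again (top at (545,480), as before), the selector is still at green (post at (272,400)), and the arm is clear.

```bash
python3 -c "
from workcell import *
print(close_job())"
```

```text
the job is handed in; nothing more can be done
None
```

The selector now points at green and the lamp button has been pressed fully and released. I handed the job in at about 7.5 s; no verdict is reported.

- **Selector:** I pushed the orange tab one station, from black to green at +40°, with the shut fingertips. After release, the post's top was within about 2 mm of where it should be at +40° (7 px in a 4x crop, within the calibration's accuracy). The nose pointed at the green label, and the post had not moved in the last picture.
- **Lamp button:** I pressed it only at green. It met a hard stop about 6 mm below its measured top, with the force rising to 21 N. There was also a sideways force of about 7 N at the stop. The last picture shows the button up again.
- **Surroundings:** The arm stands clear at a height of 179 mm with almost no wrist force. The bottle and cup looked unmoved in the last picture. The box and tape were outside that crop, so I did not check them after the press, but the arm never went down near them.

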